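# Click a reagent bottle into the one-way lane

## Task

Load the short, wide amber bottle into the bottle station: set it upright on the station's plate at the flared open end of the lane, then slide it along the lane until the sprung pawl has let it past and snapped shut behind it, and leave it standing there. Keep the bottle upright, and leave the tall slim amber bottle where it stands.

Things in the scene. Friction and masses are not known exactly. Their poses are not given: they have to be found in the camera images.
- bottle_center (a point): Short wide capped amber bottle to load (loose, about 200 g, upright): body 56 mm across and 70 mm high, then a blue cap 36 mm across, 96 mm high in all. The point is on its axis, half-way up (48 mm above the underside); z along the axis. Grip the body just above this point; fingers in line with the lane (one ahead, one behind) keep it from swivelling in the grip as it is slid.
- dock: Station (mm); slick grey plastic plate, steel rails. Origin: lane centre line, bench level; y along lane, inwards; z up. Plate top z 6, x -75..75, y -130..100. Rails below z 28; mouth 115 wide at y -90, lane 76 wide from y -50 to rubber stop at y 78. Bottle axis: set down at x 0, y -85, clear of rails and pawl; pawl shuts behind it past y 40; y 50 at stop. White box 150 high from y 140.
- pawl (a joint): Sprung dark steel finger, 60 x 8 mm, z 11-27, pivot pin (up to z 35) in the station's +x rail at x 40, y -40. At 0 (shut, sprung) it slants inwards across the lane, tip at x 2, y 7. A bottle slid in swings it aside to the +x rail (0.3 to 0.7 rad, 0.5 to 2 N); it springs back to 0 behind the bottle and blocks its return.
- tall_center (a point): The wrong bottle, to be left alone: tall slim capped amber bottle (loose), 42 mm across, 150 mm high. The point is on its axis, half-way up. A glass beaker 60 mm wide, 75 mm high, stands near too; the two bottles and the beaker swap places.

How it is judged:
By the outcome, as a careful person would: the job done as asked, in the order asked, and still so for the second after the job is handed in, with the robot touching nothing.
It also fails if it takes over 35 s, if anything falls off the work surface, if the arm or the gripper's body presses on something with over 40 N, if the wrist force passes 120 N, or if a joint passes its speed limit or range.

## Robot

A 6-joint arm with a two-finger parallel gripper is mounted at the origin on the work surface. World frame = base frame: x ahead of the robot, y to its left, z up, the work surface at z = 0. Lengths are in m, angles in rad, forces in N, time in s.
With the tool pointing down it reaches from about 0.375 to 0.975 m from the base axis. Payload 3.8 kg.
Tool frame: the origin (TCP) lies midway between the tips of the shut fingers; the grasp point (between the pads) lies 19 mm behind it; z points along the fingers, y is the line along which they close (so a half turn about z gives the same grasp; the last joint's range is limited). The gripper opens to 88 mm and grips with 3 to 60 N. Pads are 18 mm wide; open, the fingers measure 123 mm over their backs; the gripper's body (75 mm by 187 mm) begins 45 mm behind the grasp point.
Start: joints at [1.12, 0.264, 1.604, -0, 1.274, -0.037], TCP at [0.271, 0.618, 0.239] pointing down, gripper open.
Joint ranges: [-2.63, 2.63], [-0.94, 2.18], [0.31, 2.57], [-1.31, 4.45], [0, 2.66], [-2.55, 2.55]. Speed limits (rad/s): [2.57, 2.57, 3.14, 3.14, 3.14, 3.14].

## Interface

Orientations are given as a rotation vector (axis times angle).
In Python, from cell import manip, inverse_kinematics, cams, order gives the robot as it stands. Calls block until the motion is done:
- manip.move_pose(position, orientation): joint-space move of the TCP to a pose.
- manip.move_linear(position, rate=0.15, rot=None): straight line of the TCP; rot=None keeps the orientation; rate is the mean speed in m/s.
- manip.set_joints(angles): joint-space move.
- manip.set_gripper(opening, force=None): finger opening in m; force is the grip in N (None keeps the last); returns when the fingers have stopped.
- manip.dwell(seconds).
- inverse_kinematics(position, orientation): joint angles nearest the present ones, or None.
- manip.state(): the state.
- cams.capture(name): name is "scene" or "top"; returns a dict with "image" (400x640x3 uint8, blue, green, red), "z_map" (400x640 float32, m along the optical axis (not along the pixel's ray), 0 where there is no reading), "intrinsics" (3x3 intrinsics, pixels), "position" and "orientation" of the camera in the world. Camera axes: x right, y down, z forward; pixel columns grow to the right and rows downward; lengths in m; the calibration is good to about 2 mm. A picture is of the moment at which its call begins.
A pose or a line that the arm cannot do raises manip.IKError and nothing moves.
- order.close_job(): hands the job in; it is judged then, once.
The state is a dict: "clock": time; "joint_pos": joint angles; "joint_velocities": joint speeds; "tau": joint torques, N m; "tool_pos": TCP position; "tcp_rot": TCP orientation; "contact_force": force on the tool from outside, world axes, zero at the start; "moment": the same for the moment, N m; "gripper_width": finger opening in m; "grasp_force": force on a finger pad.
Only numpy, scipy, OpenCV 4.12 (cv2) and the standard library are available. Lean on these libraries where they do the work, as an engineer would, in place of code of your own. Each camera call takes 0.05 s, during which the arm holds its last target. There are 200 camera calls.

## Working session

There is one attempt and no reset: what is moved stays moved. The work goes in short steps, each a Python script; the robot and the scene stay as the last script left them, time stands still between calls to the robot, and variables do not carry over. Pictures are saved under pics/ and viewed, at most 10 in all, crops included, and the job is handed in when it is done.

```bash
mkdir -p pics; cat > h.py <<'E'
import numpy as np, cv2
from scipy.spatial.transform import Rotation as R
from cell import manip, inverse_kinematics, cams, order
def cap(n):
    c=cams.capture(n); o=np.asarray(c["orientation"],float)
    c["R"]=o if o.shape==(3,3) else R.from_rotvec(o).as_matrix() if o.size==3 else R.from_quat(o).as_matrix()
    return c
def cloud(c):
    v,u=np.mgrid[:400,:640]; z=c["z_map"]
    p=np.stack([u,v,np.ones_like(u)],-1)@np.linalg.inv(c["intrinsics"]).T*z[...,None]
    w=p@c["R"].T+c["position"]; w[z<=0]=np.nan; return w
def ray(c,u,v,h):
    d=c["R"]@np.linalg.inv(c["intrinsics"])@[u,v,1]; p=np.asarray(c["position"]); return p+d*(h-p[2])/d[2]
E
python3 - <<'E'
from h import *
for n in("top","scene"):
    c=cap(n); cv2.imwrite(f"pics/{n}0.png",c["image"]); print(n,c["position"],c["orientation"],c["intrinsics"])
    np.savez(n+"0.npz",**{k:c[k] for k in("image","z_map","intrinsics","position","R")})
s=manip.state();print(s["clock"],s["tcp_rot"])
E
```

```text
top [ 0.37107981 -0.080405    1.01066808] [-2.13181546  2.14331575 -0.19264611] [[507.27251035   0.         311.35867368]
 [  0.         507.27251035 189.0944304 ]
 [  0.           0.           1.        ]]
scene [0.89380019 0.22613162 0.76402312] [-1.07849204 -2.58132519  0.77308987] [[518.89798041   0.         328.04534217]
 [  0.         518.89798041 207.85792456]
 [  0.           0.           1.        ]]
0.1 [-6.45326271e-01 -3.07409022e+00  3.02178425e-03]
```

View pics/top0.png

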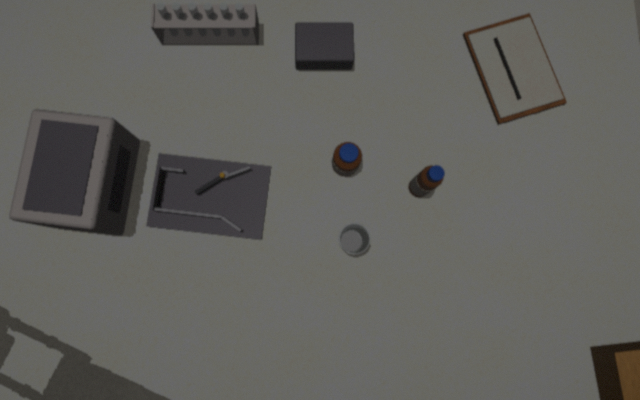

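View pics/scene0.png

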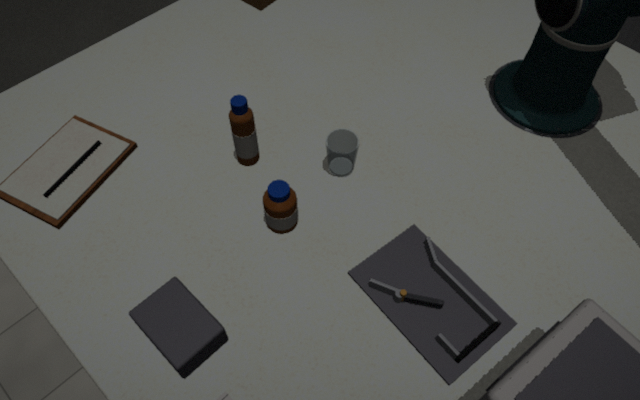

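Both views agree. In the top image the short bottle's cap is at about (348,153), the tall bottle is at (433,175) and the beaker is at (354,240). The plate spans u 148–271 and v 153–238, with its mouth to the right and the pawl pin at (223,175).

```bash
cat > m.py <<'E'
from h import *
def dock(c):
    # plate: dark grey pixels with depth near z=6mm, minAreaRect on plane
    w=cloud(c); hsv=cv2.cvtColor(c["image"],cv2.COLOR_BGR2HSV)
    g=c["image"].astype(int).mean(-1); bg=np.median(g)
    m=((hsv[...,2]<0.72*np.median(hsv[...,2]))&(w[...,2]<0.04)&(w[...,2]>-0.01)).astype(np.uint8)
    m=cv2.morphologyEx(m,cv2.MORPH_CLOSE,np.ones((7,7)))
    m=cv2.morphologyEx(m,cv2.MORPH_OPEN,np.ones((5,5)))
    return m,w
def bottles(c):
    hsv=cv2.cvtColor(c["image"],cv2.COLOR_BGR2HSV)
    m=cv2.inRange(hsv,(100,120,40),(130,255,255)); n,l,st,ce=cv2.connectedComponentsWithStats(m)
    return [(l==i) for i in range(1,n) if st[i,4]>60]
E
python3 - <<'E'
from m import *
for n in("top","scene"):
    c=dict(np.load(n+"0.npz")); m,w=dock(c)
    for b in bottles(c):
        p=w[b]; zt=np.nanpercentile(p[:,2],95); t=p[p[:,2]>zt-.004][:,:2]
        print(n,"cap px",np.argwhere(b).mean(0)[::-1].round(1),"ztop",zt.round(4),"rectcentre",cv2.minEnclosingCircle(t.astype(np.float32)), t.mean(0))
    cs,_=cv2.findContours(m,cv2.RETR_EXTERNAL,cv2.CHAIN_APPROX_NONE)
    im=c["image"].copy()
    for k in cs:
        if cv2.contourArea(k)<1500: continue
        P=np.array([ray(c,*q[0],0.006)[:2] for q in k],np.float32)
        r=cv2.minAreaRect(P); print(n,"rect",np.array(r[0]).round(4),np.array(r[1]).round(4),r[2], k[:,0].min(0),k[:,0].max(0))
        print(cv2.boxPoints(r).round(4).tolist())
        cv2.drawContours(im,[k],-1,(0,255,0),1)
    cv2.imwrite(f"pics/{n}_c.png",im)
    if n=="top":
        for u,v in((223,175),):print("pin",ray(c,u,v,.035))
        # steel rails: by depth height 18..34mm above plate
        a=np.zeros((400,640),bool);a[150:245,145:275]=1
        q=w[a&(w[...,2]>.018)&(w[...,2]<.04)];np.save("rails.npy",q);print(len(q))
E
```

```text
top cap px [348.4 152.5] ztop 0.098 rectcentre ((0.5963937044143677, -0.15976350009441376), 0.017382197082042694) [ 0.5959703 -0.1598365]
top cap px [435.7 173. ] ztop 0.1513 rectcentre ((0.5462445020675659, -0.30603447556495667), 0.013396001420915127) [ 0.54630132 -0.30625244]
top rect [0.1779 0.3748] [0.3626 0.1241] 62.304874420166016 [  0 308] [164 399]
[[0.03869999945163727, 0.24310000240802765], [0.1485999971628189, 0.18539999425411224], [0.31709998846054077, 0.5065000057220459], [0.20720000565052032, 0.5641999840736389]]
top rect [0.531  0.1131] [0.2302 0.1488] 83.08428192138672 [147 154] [270 238]
[[0.4431999921798706, 0.007799999788403511], [0.5910000205039978, -0.010099999606609344], [0.6187000274658203, 0.2184000015258789], [0.47099998593330383, 0.2363000065088272]]
top rect [0.877 0.12 ] [0.2183 0.0454] 89.93968963623047 [159  24] [262  44]
[[0.854200005531311, 0.010900000110268593], [0.8995000123977661, 0.010900000110268593], [0.8996999859809875, 0.22910000383853912], [0.8543999791145325, 0.22920000553131104]]
pin [0.56680094 0.08175853 0.035     ]
905
scene cap px [238.1 100.8] ztop 0.1511 rectcentre ((0.5461654663085938, -0.3073617219924927), 0.013462454080581665) [ 0.54685345 -0.30689983]
scene cap px [278.2 188.9] ztop 0.0972 rectcentre ((0.5967651009559631, -0.16089178621768951), 0.018126361072063446) [ 0.59719358 -0.16011991]
scene rect [0.5321 0.1128] [0.23   0.1518] 82.97715759277344 [349 226] [514 383]
[[0.44269999861717224, 0.007899999618530273], [0.5934000015258789, -0.010599999688565731], [0.6215000152587891, 0.2176000028848648], [0.4708000123500824, 0.2362000048160553]]
scene rect [0.0709 0.1113] [0.4617 0.3013] 44.45451354980469 [486  60] [639 244]
[[-0.19939999282360077, 0.057100001722574234], [0.011599999852478504, -0.15790000557899475], [0.34119999408721924, 0.16539999842643738], [0.13019999861717224, 0.3804999887943268]]
```

```bash
python3 -c "
import cv2
a=cv2.imread('pics/top_c.png')[140:250,130:290];cv2.imwrite('pics/top_crop.png',cv2.resize(a,None,fx=5,fy=5,interpolation=cv2.INTER_CUBIC))"
```

```text
(no output)
```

View pics/top_crop.png

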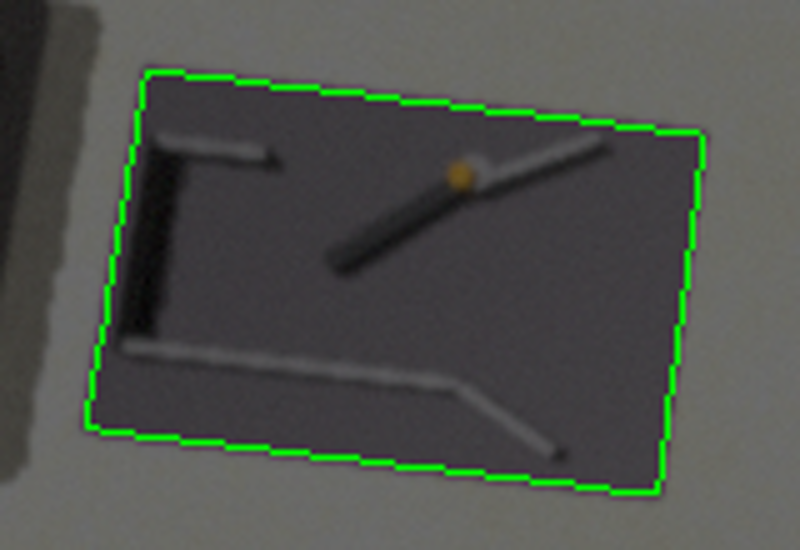

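The plate measures 230 × 150 mm, matching the spec. The pawl pin falls about 2 mm from where the dock pose predicts it, and the pawl is shut. Next I'll measure the box face and pick up the bottle.

```bash
cat >> h.py <<'E'
Y=np.array([.1208,.9927,0]);Y/=np.linalg.norm(Y);X=np.array([Y[1],-Y[0],0]);O=np.array([.5315,.113,0])+.015*Y
def D(x,y,z): return O+x*X+y*Y+np.array([0,0,z])
def rots():
    o=[]
    for s in(1,-1):
        z=np.array([0,0,-1.]);y=s*Y;o.append(R.from_matrix(np.c_[np.cross(y,z),y,z]).as_rotvec())
    return o
def st(*a):
    s=manip.state();print(*a,"t",round(s["clock"],2),"tcp",np.round(s["tool_pos"],4),"F",np.round(s["contact_force"],1),"w",round(s["gripper_width"],4),"g",np.round(s["grasp_force"],1));return s
B=np.array([.5968,-.1600,0])
E
python3 - <<'E'
from m import *
for n in("top","scene"):
    c=dict(np.load(n+"0.npz"));w=cloud(c)
    d=(w-O);y=d@Y;x=d@X
    k=(w[...,2]>.1)&(w[...,2]<.2)&(y>.1)&(y<.4)&(abs(x)<.12); print(n,"box y min",np.percentile(y[k],[0.2,1,5]) if k.any() else None)
q=np.load("rails.npy");d=q-O;x,y=d@X,d@Y
k=(x<0)&(y>-.04)&(y<.06);print("-x rail x",np.median(x[k]),"y",k.sum())
j0=manip.state()["joint_pos"]
best=None
for r in rots():
    js=[inverse_kinematics(p,r) for p in(B+[0,0,.2],B+[0,0,.039],D(0,-.085,.046),D(0,.044,.046))]
    print([None if j is None else np.round(j,2).tolist() for j in js])
E
```

```text
top box y min [0.13689633 0.13769634 0.14033751]
scene box y min [0.1365241  0.13763465 0.14150215]
-x rail x -0.04232069216076866 y 184
[[-0.3, 0.18, 1.77, 0.0, 1.18, -1.75], [-0.3, 0.35, 1.89, -0.0, 0.9, -1.75], [0.04, 0.19, 2.09, -0.0, 0.86, -1.41], [0.26, 0.25, 2.01, -0.0, 0.88, -1.19]]
[[-0.3, 0.18, 1.77, -0.0, 1.18, 1.39], [-0.3, 0.35, 1.89, -0.0, 0.9, 1.39], [0.04, 0.19, 2.09, -0.0, 0.86, 1.73], [0.26, 0.25, 2.01, -0.0, 0.88, 1.96]]
```

```bash
python3 - <<'E'
from h import *
r=rots()[1]
manip.move_pose(B+[0,0,.22],r); st("above")
manip.move_linear(B+[0,0,.039],rate=.12); st("down")
manip.set_gripper(.05,force=15); s=st("grip")
manip.move_linear(B+[0,0,.10],rate=.12); st("lift")
c=cap("scene");cv2.imwrite("pics/lift.png",c["image"])
E
```

```text
above t 3.06 tcp [ 0.5971 -0.1592  0.22  ] F [ 0.3  0.4 -0.3] w 0.0882 g 0.0
down t 4.72 tcp [ 0.5976 -0.1602  0.04  ] F [-0.6 -0.5  0.2] w 0.0879 g 0.0
grip t 5.31 tcp [ 0.5969 -0.1602  0.0392] F [-0.1 -1.6  0.7] w 0.0559 g 15.0
lift t 5.97 tcp [ 0.5963 -0.1598  0.0995] F [ 0.6  0.3 -1.7] w 0.0556 g 15.0
```

View pics/lift.png

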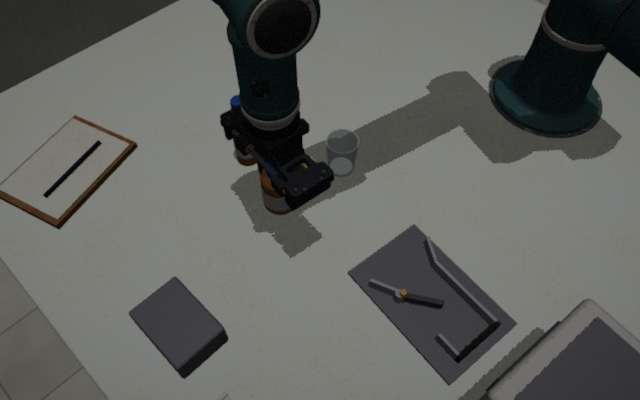

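The short bottle is held upright at about (283,195), and the tall bottle hasn't moved. The gripper body's long side runs along the closing line, so it would come within reach of the box near the stop. I'll set the bottle down at the mouth now.

```bash
python3 - <<'E'
from h import *
manip.move_linear(D(0,-.085,.10),rate=.2); s=st("over")
f0=s["contact_force"][2]
manip.move_linear(D(0,-.085,.050),rate=.08)
z=.050
while z>.041:
    z-=.001; manip.move_linear(D(0,-.085,z),rate=.03)
    s=manip.state()
    if s["contact_force"][2]-f0>2.5: break
st("touch",z)
manip.set_gripper(.075); st("open")
c=cap("top");cv2.imwrite("pics/set.png",c["image"]);np.savez("set.npz",**{k:c[k] for k in("image","z_map","intrinsics","position","R")})
c=cap("scene");cv2.imwrite("pics/set_s.png",c["image"][150:,200:])
E
```

```text
over t 7.25 tcp [0.5234 0.043  0.1001] F [-0.6  0.4 -2.4] w 0.0557 g 15.0
touch 0.044 t 9.53 tcp [0.5234 0.0435 0.0451] F [-3.   0.1  5.7] w 0.0555 g 15.0
open t 10.0 tcp [0.523  0.0435 0.0439] F [ 1.1  1.6 -0.7] w 0.075 g 0.0
```

View pics/set_s.png

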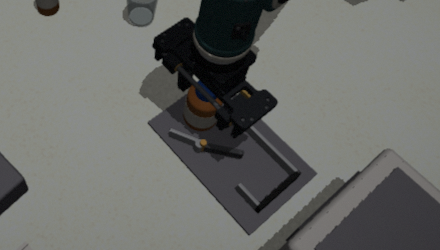

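The bottle stands upright on the plate at the mouth (crop pixel about (200,108)), clear of the rails and pawl. Next I'll regrip and slide it in.

```bash
python3 - <<'E'
from h import *
z=.0445
manip.set_gripper(.05,force=15); st("grip")
for y in(-.05,-.02,0,.02,.04):
    manip.move_linear(D(0,y,z),rate=.06); s=st(y); print("  dock F x,y",np.round([s["contact_force"]@X,s["contact_force"]@Y],1))
    if np.linalg.norm(s["contact_force"])>15: break
c=cap("top");cv2.imwrite("pics/in.png",cv2.resize(c["image"][130:260,120:300],None,fx=4,fy=4))
c=cap("scene");cv2.imwrite("pics/in_s.png",cv2.resize(c["image"][200:,300:560],None,fx=3,fy=3))
E
```

```text
grip t 10.53 tcp [0.523  0.0435 0.044 ] F [-0.  -0.7  0.6] w 0.0555 g 15.0
-0.05 t 11.26 tcp [0.5271 0.0785 0.0443] F [-0.  -0.4 -3.6] w 0.0556 g 15.0
  dock F x,y [ 0.  -0.4]
-0.02 t 11.91 tcp [0.5304 0.1085 0.0443] F [-2.3  0.3 -2.1] w 0.0555 g 15.0
  dock F x,y [-2.4 -0. ]
0 t 12.39 tcp [0.5335 0.1285 0.0446] F [-2.4  0.6 -2.6] w 0.0558 g 15.0
  dock F x,y [-2.4  0.3]
0.02 t 12.88 tcp [0.5359 0.1483 0.0446] F [-1.1  0.9 -2.6] w 0.0559 g 15.0
  dock F x,y [-1.2  0.8]
0.04 t 13.36 tcp [0.5383 0.1691 0.0448] F [-2.3  6.5 -1.1] w 0.056 g 15.0
  dock F x,y [-3.   6.2]
```

View pics/in_s.png

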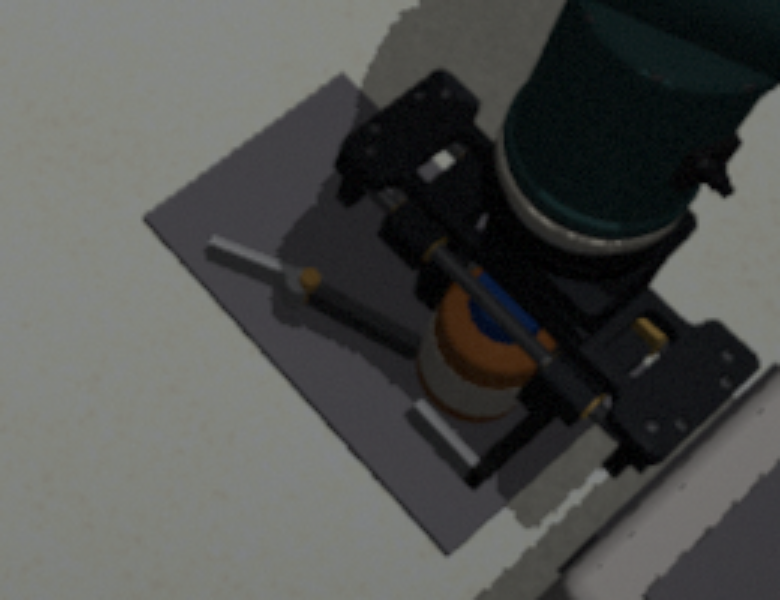

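The bottle sits just at the pawl tip (crop pixel about (410,350)), and the gripper's body is nearly at the box. I'll release, lift, move behind the bottle and look.

```bash
python3 - <<'E'
from h import *
manip.set_gripper(.075); st("open")
manip.move_linear(D(0,.040,.14),rate=.15)
manip.move_linear(D(0,-.03,.14),rate=.2)
manip.set_gripper(0.0,force=10); st("behind")
c=cap("top");w=cloud(c)
from m import bottles
for b in bottles(c):
    p=w[b];p=p[p[:,2]>.09]; 
    if len(p): print("cap",(p-O).mean(0)@np.c_[X,Y],np.nanpercentile(p[:,2],95),len(p))
c=cap("scene");cv2.imwrite("pics/rel.png",cv2.resize(c["image"][200:,300:560],None,fx=3,fy=3));w=cloud(c)
for b in bottles(c):
    p=w[b];t=p[p[:,2]>np.nanpercentile(p[:,2],95)-.004]; print("cap s",(t-O).mean(0)@np.c_[X,Y],t[:,2].mean(),len(t))
E
```

```text
open t 13.93 tcp [0.5384 0.1674 0.0447] F [ 0.3 -0.4  0.1] w 0.075 g 0.0
behind t 16.35 tcp [0.5297 0.0981 0.14  ] F [ 0.5  1.  -0.1] w 0.0005 g 0.0
cap [ 0.06513218 -0.42909847] 0.15159432933367623 178
cap s [ 0.06610394 -0.4296339 ] 0.14920799429456003 149
cap s [-0.00147997  0.04241221] 0.10118239744476226 442
```

View pics/rel.png

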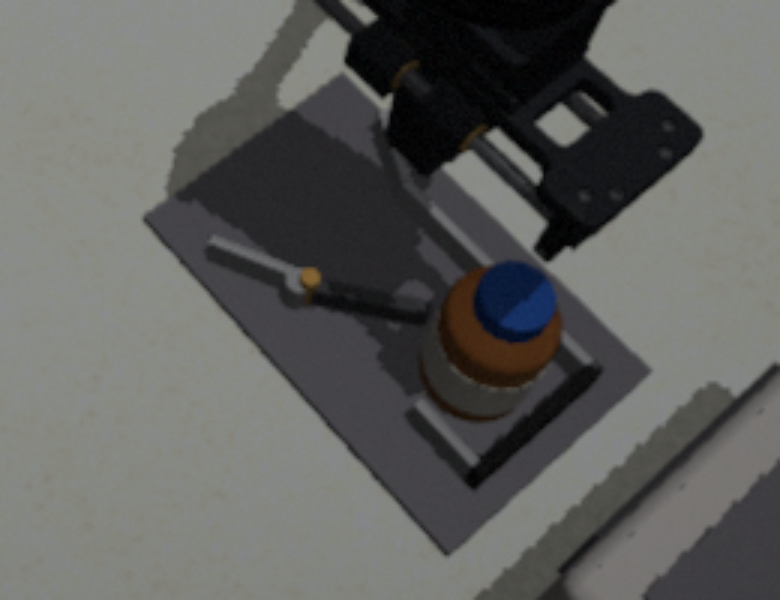

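The pawl has sprung back behind the bottle: its tip has moved from crop (410,350) to (425,310). The bottle stands upright at y ≈ 42 mm, barely past the pawl, so I'll nudge it from behind towards the stop for margin.

```bash
python3 - <<'E'
from h import *
from m import bottles
x=-.001
manip.move_linear(D(x,-.022,.14),rate=.2)
manip.move_linear(D(x,-.022,.046),rate=.12); s=st("down"); f0=s["contact_force"]
y=-.022
while y<.010:
    y+=.002; manip.move_linear(D(x,y,.046),rate=.03); s=manip.state()
    f=(s["contact_force"]-f0)@Y
    if f<-5: break
st("push end",y)
manip.move_linear(D(x,y-.02,.046),rate=.1)
manip.move_linear(D(x,y-.02,.16),rate=.2)
manip.move_linear(D(0,-.16,.2),rate=.3); st("clear")
c=cap("scene");cv2.imwrite("pics/fin.png",cv2.resize(c["image"][200:,300:560],None,fx=3,fy=3))
for c in(c,cap("top")):
    w=cloud(c)
    for b in bottles(c):
        p=w[b];t=p[p[:,2]>np.nanpercentile(p[:,2],95)-.004]; print("cap",(t-O).mean(0)@np.c_[X,Y],t[:,2].mean(),len(t))
E
```

```text
down t 17.63 tcp [0.5304 0.1062 0.0466] F [ 0.9 -0.1 -0.6] w 0.0004 g 0.0
push end 0.008000000000000007 t 21.38 tcp [0.5339 0.1348 0.0469] F [-1.1 -7.8  6.3] w 0.0004 g 4.0
clear t 23.11 tcp [ 0.5132 -0.0305  0.1985] F [-0.1 -0.  -0. ] w 0.0004 g 0.0
cap [ 0.06604343 -0.43002108] 0.14930849803430146 142
cap [-0.00113977  0.0493199 ] 0.10112637368651055 459
cap [ 0.06563669 -0.42920995] 0.14948392390435838 145
cap [-0.00435023  0.04442173] 0.1179991145866308 209
```

View pics/fin.png

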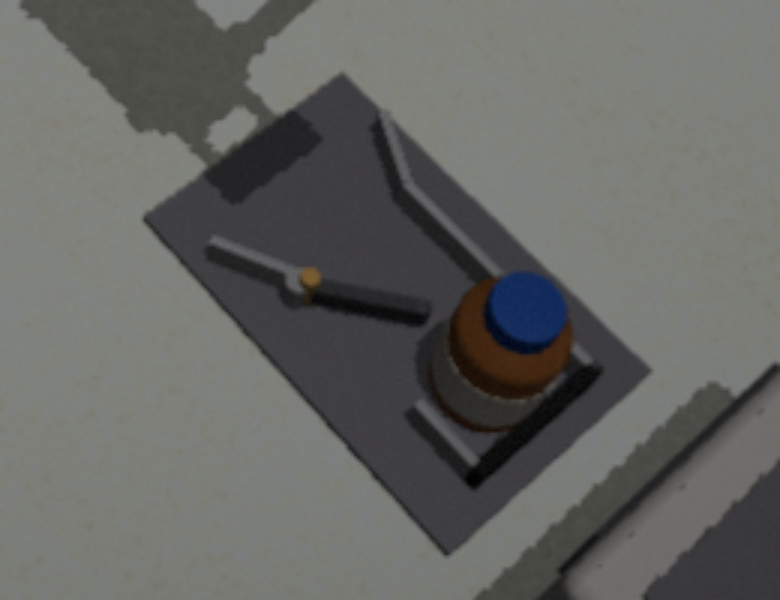

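The bottle (crop about (505,360)) stands upright against the stop at y ≈ 49 mm. The pawl, with its tip at (428,312), is shut behind it, and the arm is clear.

```bash
python3 -c "
from cell import order
print(order.close_job())"
```

```text
the job is handed in; nothing more can be done
None
```

The short, wide amber bottle is loaded: it stands upright against the stop with the pawl snapped shut behind it, the tall bottle has not moved, and I handed the job in at about 23 s on the robot's clock.

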